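Latch the blue instrument case

TASK

The door of the blue-doored instrument case is still standing a little proud of its gasket. Turn its black T-handle clockwise, seen from above, until it has made its quarter turn and drawn the door tight against the frame, then let go; leave the latch of the yellow-doored case shut as it is.

Things in the scene. Friction and masses are not known exactly. Their poses are not given: they have to be found in the camera images.
- blue_handle (a point): Centre of the T-handle's bar on the blue-doored case, on its turning axis. Black bar, white stripe, 90 mm long, 14 wide, 22 high (11 above and below this point), on a 20 mm thick stem; the point is 40 mm above the door's top and 165 mm above the bench when shut. Axes turn with the bar: x along it, y across, z up (within 2 degrees). It sinks 5 mm evenly as the handle turns 0 to 1.57.
- blue_latch (a joint): Angle (rad) of the blue case's T-handle, growing clockwise seen from above: 0 unlatched (bar square to the door's hinge edge), 1.57 at its stop, fully latched (bar parallel to the hinge edge). Starts at 0.1 to 0.35. Turning needs about 0.15 N m; it stays where left.
- blue_door (a joint): Angle (rad) of the blue door, 204 x 204 x 16 mm, lying on top of a grey box 200 x 200 x 105 mm fixed to the bench: 0.03 with the handle at 0 (free edge 6 mm proud), 0 when tight. The latch draws it down evenly as the handle turns. The handle's axis is 165 mm from the hinge, 39 mm from the free edge.
- yellow_latch (a joint): Angle (rad) of the T-handle on the neighbouring yellow-doored case, which is otherwise identical; same meaning and direction. It starts latched (1.5 to 1.57) and must stay so.

How it is judged:
By the outcome, as a careful person would: the job done as asked, in the order asked, and still so for the second after the job is handed in, with the robot touching nothing.
It also fails if it takes over 32 s, if anything falls off the work surface, if the arm or the gripper's body presses on something with over 40 N, if the wrist force passes 120 N, or if a joint passes its speed limit or range.

ROBOT

A 7-joint arm with a two-finger parallel gripper is mounted at the origin on the work surface. World frame = base frame: x ahead of the robot, y to its left, z up, the work surface at z = 0. Lengths are in m, angles in rad, forces in N, time in s.
With the tool pointing down it reaches from about 0.4 to 0.85 m from the base axis. Payload 4.5 kg.
Tool frame: the origin (TCP) lies on the mounting face of the last link; the fingertips stand 166 mm ahead of it and the grasp point (between the pads) lies 147 mm ahead of it; z points along the fingers, y is the line along which they close (so a half turn about z gives the same grasp; the last joint's range is limited). The gripper opens to 88 mm and grips with 3 to 60 N. Pads are 18 mm wide; open, the fingers measure 123 mm over their backs; the gripper's body (75 mm by 187 mm) begins 45 mm behind the grasp point.
Start: joints at [0.034, 0.689, -0.195, 1.565, 0.157, 0.902, -0.215], TCP at [0.625, 0, 0.405] pointing down, gripper open.
Joint ranges: [-3.01, 3.01], [-0.46, 2.08], [-1.47, 1.51], [0.13, 2.56], [-1, 4.14], [0.04, 2.09], [-2.66, 2.66]. Speed limits (rad/s): [2.57, 2.57, 3.14, 3.14, 3.14, 3.14, 3.14].

INTERFACE

Orientations are given as a unit quaternion [x, y, z, w].
In Python, from plant import r, snapshot gives the robot as it stands. The module is installed in compiled form; this text tells all that it offers.
- The arm moves only by the tool move_arm, never from a script. Its argument "rows" is a list of rows, each a list of 5 numbers: the shift along the tool's x, y, z in m, then the turn about the tool's z in rad, then the finger opening in m, from 0 to 0.0881. In form: [[dx, dy, dz, spin, claw], ...]. A call has 1 to 10 rows; each row shifts and turns the commanded pose from where the row before left it, along the tool's axes as they then stand; what a row does not reach is not made up. A row lasts 1/12 s, in which the tool goes at most 41.7 mm and 7.16 degrees, less where a joint would pass 70% of its speed; a pose out of reach is approached as far as the arm can. A call with a gripper value outside its range is refused whole. The fingers move at their own pace and stop on an object; "newtons" is the grip in N (left out, the last holds). Time passes only in rows, so rows that do not move let the fingers close. It gives the time, the measured TCP pose, the force, the opening and the grip force at its end, in the units of the state.
- r.get_state(): the state, without advancing time (a new reading comes with each control period).
- snapshot(name): name is "scene" or "side" or "wrist"; returns a dict with "color" (384x512x3 uint8, red, green, blue), "depth" (384x512 float32, m along the optical axis (not along the pixel's ray), 0 where there is no reading), "mtx" (3x3 intrinsics, pixels), "dist" ([k1, k2, p1, p2, k3] as OpenCV has them; the pictures are not rectified), "eye" and "orientation" of the camera in the world. Camera axes: x right, y up, looking along -z (the intrinsics and any distortion apply to the point x, -y, -z); pixel columns grow to the right and rows downward; lengths in m; the calibration is good to about 2 mm. A picture is of the moment at which its call begins.
- r.finish_job(): hands the job in; it is judged then, once.
The state is a dict: "clock": time; "q": joint angles; "qd": joint speeds; "joint_torque": joint torques, N m; "tool_pos": TCP position; "eef_rot": TCP orientation; "contact_force": force on the tool from outside, world axes, zero at the start; "moment": the same for the moment, N m; "opening": opening from 0.0 (shut) to 1.0 (fully open); "finger_force": force on a finger pad.
Only numpy, scipy, OpenCV 4.12 (cv2) and the standard library are available. Lean on these libraries where they do the work, as an engineer would, in place of code of your own. Each camera call takes 0.05 s, during which the arm holds its last target. There are 200 camera calls.

## Working session

There is one attempt and no reset: what is moved stays moved. The work goes in short steps, Python scripts to look and compute and a tool call to move; the robot and the scene stay as the last step left them, time stands still between calls to the robot, and variables do not carry over. Pictures are saved under pics/ and viewed, at most 10 in all, crops included, and the job is handed in when it is done.

Besides the shell and the picture viewer there is one more tool, called after "Request:" as name(argument=value, ...) on one line, values as JSON. move_arm: Moves the arm, as the interface text tells. Its arguments: {"type":"object","properties":{"rows":{"type":"array"},"newtons":{"type":"number"}},"required":["rows"]}

```bash
mkdir -p pics
cat > h.py <<'E'
import numpy as np, cv2
from scipy.spatial.transform import Rotation as R
from plant import r, snapshot
def world(s,uv,d=None):
    uv=np.asarray(uv,float).reshape(-1,2)
    n=cv2.undistortPoints(uv.reshape(-1,1,2),s["mtx"],s["dist"]).reshape(-1,2)
    if d is None: d=s["depth"][uv[:,1].astype(int),uv[:,0].astype(int)]
    d=np.asarray(d)
    p=np.c_[n[:,0]*d,-n[:,1]*d,-d]
    return R.from_quat(s["orientation"]).apply(p)+s["eye"]
def cloud(s):
    v,u=np.mgrid[0:384,0:512]
    return world(s,np.c_[u.ravel(),v.ravel()],s["depth"].ravel()).reshape(384,512,3)
E
python3 - <<'E'
from h import *
a=[snapshot(n) for n in("scene","wrist")]
for n,s in zip("sw",a): cv2.imwrite(f"pics/{n}1.png",s["color"][:,:,::-1]); np.save(f"{n}1.npy",s,allow_pickle=True); print(s["eye"],s["orientation"])
print(r.get_state())
E
```

```text
[0.90976623 0.42135545 0.92660776] [0.09891988 0.29752145 0.90890852 0.27492026]
[0.62566938 0.08238418 0.38466532] [-1.60848044e-01  1.00903922e-03 -4.65168578e-05  9.86978666e-01]
{'clock': 0.1, 'q': array([ 0.03380656,  0.68989466, -0.19451212,  1.56618512,  0.15731637,
        0.90249603, -0.21508927]), 'qd': array([-0.00263416, -0.00337982, -0.00124389, -0.00235475, -0.00114956,
        0.00199122,  0.00106559]), 'joint_torque': array([-3.08775299e-03, -5.28501892e+01, -1.27141513e+00, -1.53837240e+01,
       -5.25604945e-02,  1.96265515e-03,  5.71585565e-05]), 'tool_pos': array([ 6.24725875e-01, -3.27105496e-05,  4.04007859e-01]), 'eef_rot': array([ 7.07079072e-01,  7.07134041e-01, -6.07371209e-04, -5.14249056e-04]), 'contact_force': array([-0.02698648,  0.16257661, -0.3376394 ]), 'moment': array([ 0.03344295,  0.00271238, -0.02258371]), 'finger_force': 0.0, 'opening': 1.0015174730219014}
```

View pics/s1.png

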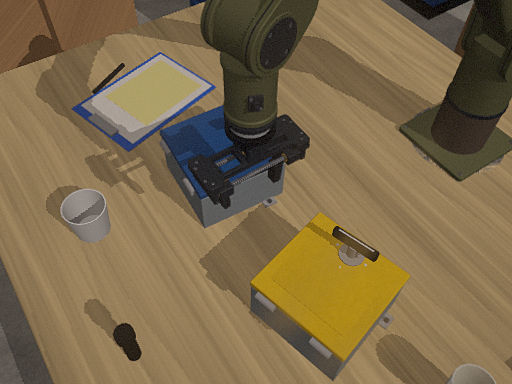

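View pics/w1.png

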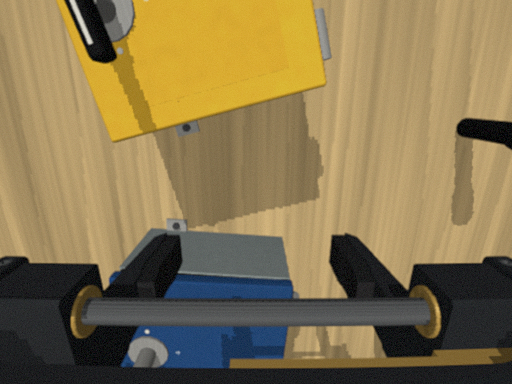

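Scene: the blue case sits under the gripper, and its handle is hidden. The yellow handle is at (355,243). In the wrist view the blue stem shows at about (148,355), with its bar hidden behind the gripper. I'll check the side view next.

Run:
```python
from h import *
s=snapshot("side"); cv2.imwrite("pics/d1.png",s["color"][:,:,::-1]); np.save("d1.npy",s,allow_pickle=True); print(s["eye"],s["orientation"])
w=np.load("w1.npy",allow_pickle=True).item()
print(world(w,[[148,355],[140,350],[148,375],[135,290],[280,290],[85,30],[200,60],[170,378],[205,340]]).round(4))
sc=np.load("s1.npy",allow_pickle=True).item()
C=cloud(sc);c=sc["color"].astype(int)
m=(c[...,2]>c[...,0]+50)&(C[...,2]>.11)&(C[...,2]<.14)
P=C[m];print(m.sum(),P.min(0),P.max(0), cv2.minAreaRect(P[:,:2].astype(np.float32)))
```

```text
[ 0.08930368 -0.65549085  0.62075485] [ 0.48678631 -0.17499041 -0.3027298   0.80048243]
[[ 0.5012 -0.1944  0.1433]
 [ 0.4883 -0.1964  0.1349]
 [ 0.6008  0.0228  0.3382]
 [ 0.5738  0.0056  0.2854]
 [ 0.6525 -0.1173  0.125 ]
 [ 0.5114  0.1286  0.1775]
 [ 0.5786  0.1154  0.1278]
 [ 0.6062  0.023   0.339 ]
 [ 0.5654 -0.1859  0.129 ]]
1742 [ 0.49385899 -0.31234211  0.11783009] [ 0.66307218 -0.10586647  0.13576927] ((0.5740532279014587, -0.20950086414813995), (0.20296649634838104, 0.16902990639209747), 87.35491943359375)
```

View pics/d1.png

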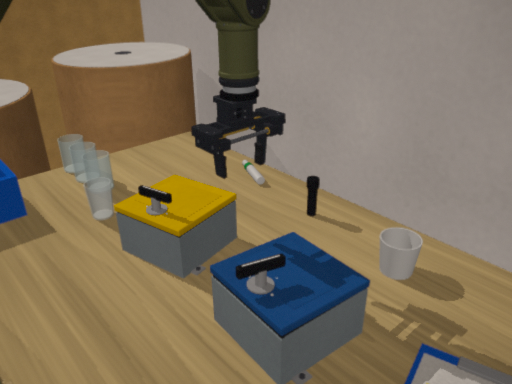

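The side view shows the blue bar clearly, from (237,270) to (284,260), with its stem at (260,283). I'll fit it from depth.

Run:
```python
from h import *
s=np.load("d1.npy",allow_pickle=True).item()
C=cloud(s);c=s["color"].astype(int)
v,u=np.mgrid[0:384,0:512]
m=(u>225)&(u<295)&(v>245)&(v<295)&(C[...,2]>.152)&(C[...,2]<.19)
P=C[m];print(m.sum(),P.min(0).round(4),P.max(0).round(4))
t=P[P[:,2]>P[:,2].max()-.008]
for Q in(P,t):
  b=cv2.minAreaRect(Q[:,:2].astype(np.float32));print(len(Q),b,cv2.boxPoints(b).round(4).tolist(), np.median(Q[:,2]))
m=(c[...,2]>c[...,0]+50)&(C[...,2]>.115)&(C[...,2]<.14)&(C[...,0]>.4)
P=C[m];b=cv2.minAreaRect(P[:,:2].astype(np.float32));print(b,cv2.boxPoints(b).round(4).tolist())
A=np.c_[P[:,:2],np.ones(len(P))];print(np.linalg.lstsq(A,P[:,2],rcond=None)[0])
# yellow handle
m=(u>130)&(u<175)&(v>180)&(v<208)&(C[...,2]>.150)&(C[...,2]<.19)
P=C[m];b=cv2.minAreaRect(P[:,:2].astype(np.float32));print("Y",b,P[:,2].max())
```

```text
745 [ 0.4507 -0.2208  0.1523] [ 0.5394 -0.1873  0.1838]
745 ((0.49460697174072266, -0.2049553245306015), (0.017181137576699257, 0.089955173432827), 75.3928451538086) [[0.4489000141620636, -0.20190000534057617], [0.5360000133514404, -0.22460000216960907], [0.5403000116348267, -0.20800000429153442], [0.45320001244544983, -0.18529999256134033]] 0.17490620737629076
352 ((0.49474847316741943, -0.20441225171089172), (0.016058694571256638, 0.089955173432827), 75.39283752441406) [[0.44920000433921814, -0.20080000162124634], [0.5361999869346619, -0.22349999845027924], [0.5403000116348267, -0.20800000429153442], [0.45320001244544983, -0.18529999256134033]] 0.18056678697410497
((0.5547775030136108, -0.20838993787765503), (0.20481449365615845, 0.20213976502418518), 85.7269287109375) [[0.446399986743927, -0.30300000309944153], [0.6478999853134155, -0.3179999887943268], [0.6632000207901001, -0.11379999667406082], [0.46160000562667847, -0.09870000183582306]]
[-0.0133791   0.00997045  0.13819735]
Y ((0.4993555545806885, 0.1525583416223526), (0.017981428653001785, 0.09320710599422455), 20.05364990234375) 0.18066809063793798
```

Blue bar centre is about (0.4946, -0.2046) with its top at z 0.181. The bar yaw is -14.6° and the door axis -4.3°, so the latch starts at about 0.18 rad and needs 1.39 rad more. The plan is to move over it, spin the tool by -1.316 so it closes across the bar, then descend with the tips kept above the stem.

Request:
move_arm(rows=[[-0.0205, -0.013, 0, 0, 0.088], [-0.0205, -0.013, 0, 0, 0.088], [-0.0205, -0.013, 0, 0, 0.088], [-0.0205, -0.013, 0, 0, 0.088], [-0.0205, -0.013, 0, 0, 0.088], [-0.0205, -0.013, 0, 0, 0.088], [-0.0205, -0.013, 0, 0, 0.088], [-0.0205, -0.013, 0, 0, 0.088], [-0.0205, -0.013, 0, 0, 0.088], [-0.0205, -0.013, 0, 0, 0.088]])

```text
clock: 0.98
tool_pos: [0.4942, -0.2059, 0.4046]
eef_rot: [0.707, 0.707, -0.0, -0.0]
contact_force: [0.3, -0.6, -0.7]
opening: 1.0
finger_force: 0.0
```

Request:
move_arm(rows=[[0, 0, 0, -0.12, 0.088], [0, 0, 0, -0.12, 0.088], [0, 0, 0, -0.12, 0.088], [0, 0, 0, -0.12, 0.088], [0, 0, 0, -0.12, 0.088], [0, 0, 0, -0.12, 0.088], [0, 0, 0, -0.12, 0.088], [0, 0, 0, -0.12, 0.088], [0, 0, 0, -0.12, 0.088], [0, 0, 0, -0.12, 0.088]])

```text
clock: 1.82
tool_pos: [0.4949, -0.2051, 0.4045]
eef_rot: [0.182, 0.983, -0.0, -0.0]
contact_force: [-0.4, 0.1, 0.4]
opening: 0.994
finger_force: 0.0
```

Request:
move_arm(rows=[[0, 0, 0, -0.116, 0.088], [0, 0, 0.015, 0, 0.088], [0, 0, 0.015, 0, 0.088], [0, 0, 0, 0, 0.088], [0, 0, 0, 0, 0.088]])

```text
clock: 2.23
tool_pos: [0.4947, -0.205, 0.3742]
eef_rot: [0.127, 0.992, 0.0, -0.001]
contact_force: [0.0, 0.1, -0.7]
opening: 0.996
finger_force: 0.0
```

Request:
move_arm(rows=[[0, 0, 0.011, 0, 0.088], [0, 0, 0.011, 0, 0.088], [0, 0, 0.011, 0, 0.088], [0, 0, 0.011, 0, 0.088], [0, 0, 0, 0, 0.088], [0, 0, 0, 0, 0.088]])

```text
clock: 2.73
tool_pos: [0.4948, -0.2048, 0.3298]
eef_rot: [0.127, 0.992, 0.0, -0.001]
contact_force: [-0.3, 0.4, -0.1]
opening: 0.998
finger_force: 0.0
```

Run:
```python
from h import *
s=snapshot("side"); cv2.imwrite("pics/d2.png",cv2.resize(s["color"][180:340,180:400,::-1],None,fx=3,fy=3))
```

```text
(no output)
```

View pics/d2.png

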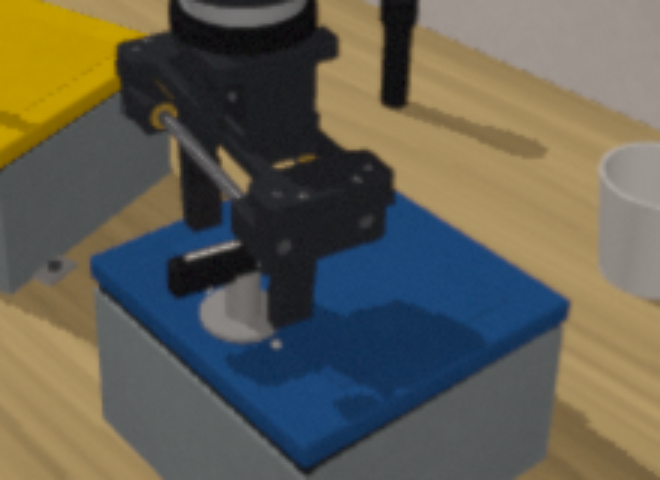

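The open fingers straddle the bar: the near finger is at crop (295,300), and the bar runs from (170,275) into the gap. Next I'll close.

Request:
move_arm(rows=[[0, 0, 0, 0, 0.005], [0, 0, 0, 0, 0.005], [0, 0, 0, 0, 0.005], [0, 0, 0, 0, 0.005], [0, 0, 0, 0, 0.005], [0, 0, 0, 0, 0.005], [0, 0, 0, 0, 0.005], [0, 0, 0, 0, 0.005]], newtons=30)

```text
clock: 3.45
tool_pos: [0.495, -0.205, 0.3308]
eef_rot: [0.127, 0.992, 0.0, 0.0]
contact_force: [-0.0, -0.4, -0.4]
opening: 0.415
finger_force: 0.0
```

Request:
move_arm(rows=[[0, 0, 0, 0, 0.005], [0, 0, 0, 0, 0.005], [0, 0, 0, 0, 0.005], [0, 0, 0, 0, 0.005], [0, 0, 0, 0, 0.005], [0, 0, 0, 0, 0.005], [0, 0, 0, 0, 0.005], [0, 0, 0, 0, 0.005]])

```text
clock: 4.12
tool_pos: [0.4955, -0.203, 0.3307]
eef_rot: [0.126, 0.992, 0.002, 0.0]
contact_force: [1.0, 4.3, -0.6]
opening: 0.155
finger_force: 30.0
```

Grasped: the opening is about 13.7 mm. I'll add a 2 mm recentring shift along tool y and turn the first half.

Request:
move_arm(rows=[[0, 0.002, 0, 0, 0.005], [0, 0, 0.0003, 0.08, 0.005], [0, 0, 0.0003, 0.08, 0.005], [0, 0, 0.0003, 0.08, 0.005], [0, 0, 0.0003, 0.08, 0.005], [0, 0, 0.0003, 0.08, 0.005], [0, 0, 0.0002, 0.08, 0.005], [0, 0, 0.0002, 0.08, 0.005], [0, 0, 0.0002, 0.08, 0.005], [0, 0, 0.0002, 0.08, 0.005]])

```text
clock: 4.95
tool_pos: [0.4953, -0.2022, 0.3285]
eef_rot: [0.469, 0.883, 0.0, -0.001]
contact_force: [-1.1, 3.8, -0.1]
opening: 0.157
finger_force: 30.0
```

Request:
move_arm(rows=[[0, 0, 0.0003, 0.08, 0.005], [0, 0, 0.0003, 0.08, 0.005], [0, 0, 0.0003, 0.08, 0.005], [0, 0, 0.0003, 0.08, 0.005], [0, 0, 0.0003, 0.08, 0.005], [0, 0, 0.0002, 0.08, 0.005], [0, 0, 0.0002, 0.08, 0.005], [0, 0, 0.0002, 0.06, 0.005], [0, 0, 0, 0, 0.005], [0, 0, 0, 0, 0.005]])

```text
clock: 5.78
tool_pos: [0.495, -0.2022, 0.3264]
eef_rot: [0.715, 0.699, -0.0, -0.001]
contact_force: [-3.3, 5.0, 4.8]
opening: 0.158
finger_force: 30.0
```

Run:
```python
from h import *
s=r.get_state(); print(s["moment"],s["contact_force"],np.degrees(R.from_quat(s["eef_rot"]).as_matrix()[:2,1]@[1,0]), R.from_quat(s["eef_rot"]).as_matrix()[:,1])
```

```text
[ 0.70169232  0.55278739 -0.16757263] [-3.33137253  5.0264932   4.77852705] 57.28204534081866 [ 0.99976029 -0.02181681 -0.00183908]
```

About 3° is left by estimate and the moment is still about 0.17 N m, so the stop hasn't been reached. I'll turn on gently into it.

Request:
move_arm(rows=[[0, 0, 0.0003, 0.02, 0.005], [0, 0, 0.0002, 0.02, 0.005], [0, 0, 0, 0.02, 0.005], [0, 0, 0, 0.02, 0.005], [0, 0, 0, 0, 0.005], [0, 0, 0, 0, 0.005]])

```text
clock: 6.28
tool_pos: [0.495, -0.2021, 0.3262]
eef_rot: [0.741, 0.671, -0.0, -0.001]
contact_force: [-3.9, 4.2, 8.5]
opening: 0.155
finger_force: 30.3
```

Run:
```python
from h import *
s=r.get_state(); print(s["moment"],s["contact_force"], R.from_quat(s["eef_rot"]).as_matrix()[:,1])
```

```text
[0.73226881 0.75898244 0.51026966] [-3.87774632  4.16484118  8.51682542] [ 0.99505574 -0.09930208 -0.00178044]
```

The resisting moment has climbed to +0.51 N m, which looks like the stop. One small confirming nudge.

Request:
move_arm(rows=[[0, 0, 0, 0.02, 0.005], [0, 0, 0, 0.02, 0.005], [0, 0, 0, 0, 0.005], [0, 0, 0, 0, 0.005]])

```text
clock: 6.62
tool_pos: [0.495, -0.2023, 0.3262]
eef_rot: [0.754, 0.656, -0.0, -0.001]
contact_force: [-3.3, 3.7, 7.3]
opening: 0.161
finger_force: 31.1
```

Run:
```python
from h import *
s=r.get_state(); print(s["moment"],s["contact_force"], R.from_quat(s["eef_rot"]).as_matrix()[:,1])
```

```text
[0.63037196 0.70953278 0.62972353] [-3.25263279  3.65065249  7.29868744] [ 0.9903677  -0.13844991 -0.00185446]
```

The pads now slip on the bar (opening is rising), so this is the stop. I'll release, raise and check.

Request:
move_arm(rows=[[0, 0, 0, 0, 0.06], [0, 0, 0, 0, 0.06], [0, 0, 0, 0, 0.06], [0, 0, 0, 0, 0.06], [0, 0, 0, 0, 0.06], [0, 0, 0, 0, 0.06], [0, 0, 0, 0, 0.06], [0, 0, 0, 0, 0.06]])

```text
clock: 7.28
tool_pos: [0.4956, -0.2031, 0.3258]
eef_rot: [0.756, 0.654, 0.0, 0.0]
contact_force: [0.1, -0.5, -0.5]
opening: 0.68
finger_force: 0.0
```

Request:
move_arm(rows=[[0, 0, -0.01, 0, 0.06], [0, 0, -0.02, 0, 0.06], [0, 0, -0.02, 0, 0.06], [0, 0, -0.02, 0, 0.06], [0, 0, -0.02, 0, 0.06], [0, 0, -0.02, 0, 0.06], [0, 0, -0.01, 0, 0.06], [0, 0, 0, 0, 0.06]])

```text
clock: 7.95
tool_pos: [0.4961, -0.2032, 0.4489]
eef_rot: [0.756, 0.654, 0.002, 0.003]
contact_force: [0.3, 0.8, 0.8]
opening: 0.681
finger_force: 0.0
```

Run:
```python
from h import *
s=snapshot("side"); cv2.imwrite("pics/d3.png",s["color"][:,:,::-1])
C=cloud(s);c=s["color"].astype(int)
m=(np.hypot(C[...,0]-.495,C[...,1]+.203)<.06)&(C[...,2]>.15)&(C[...,2]<.185)
P=C[m];b=cv2.minAreaRect(P[:,:2].astype(np.float32));print(b,P[:,2].max())
m=(c[...,2]>c[...,0]+50)&(C[...,2]>.115)&(C[...,2]<.14)&(C[...,0]>.4)
P=C[m];b=cv2.minAreaRect(P[:,:2].astype(np.float32));print(b)
A=np.c_[P[:,:2],np.ones(len(P))];print(np.linalg.lstsq(A,P[:,2],rcond=None)[0])
m=(np.hypot(C[...,0]-.499,C[...,1]-.1525)<.06)&(C[...,2]>.15)&(C[...,2]<.19)
P=C[m];print("Y",cv2.minAreaRect(P[:,:2].astype(np.float32)))
print(r.get_state()["contact_force"])
```

```text
((0.4922606348991394, -0.20350250601768494), (0.08946163207292557, 0.016612090170383453), 85.4034423828125) 0.17933248784817668
((0.5549415946006775, -0.20878469944000244), (0.2040603905916214, 0.20296913385391235), 85.81552124023438)
[0.00971585 0.00808172 0.12238183]
Y ((0.5001480579376221, 0.15311658382415771), (0.018936801701784134, 0.0926104336977005), 20.29445457458496)
[ 0.02967203 -0.58026397  1.17897635]
```

View pics/d3.png

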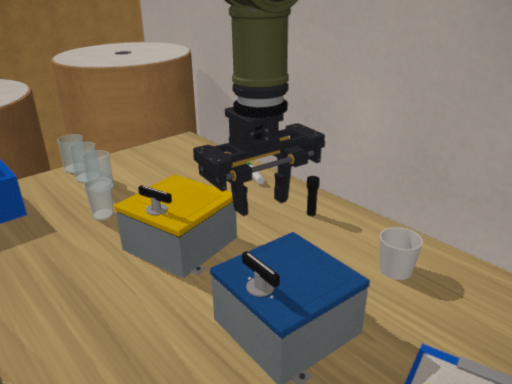

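The blue bar, from (244,258) to (277,280), is now parallel to the hinge edge: bar 85.4°, door 85.8°. The door slope changed by about 0.023 rad, so it is tight. The yellow handle is unchanged and the gripper is clear.

```bash
python3 -c "
from plant import r
print(r.finish_job())"
```

```text
the job is handed in; nothing more can be done
None
```

The blue case's T-handle is turned clockwise to its stop, parallel to the hinge edge, with the door drawn down and the gripper released and clear; the yellow latch was not touched, and the job was handed in at about 8 s (the judge's verdict was not shown).

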